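# Lay out the kit beside the finished sample and load the spacer tube

### The arm

A 6-joint arm with a two-finger parallel gripper is mounted at the origin on the work surface. World frame = base frame: x ahead of the robot, y to its left, z up, the work surface at z = 0. Lengths are in m, angles in rad, forces in N, time in s.
With the tool pointing down it reaches from about 0.3 to 0.875 m from the base axis. Payload 6.4 kg.
Tool frame: the origin (TCP) lies on the centre line of the jaws, within the pads' length; the fingertips stand 25 mm ahead of it and the grasp point (between the pads) lies 6 mm ahead of it; z points along the fingers, y is the line along which they close (so a half turn about z gives the same grasp; the last joint's range is limited). The gripper opens to 88 mm and grips with 3 to 60 N. Pads are 18 mm wide; open, the fingers measure 123 mm over their backs; the gripper's body (75 mm by 187 mm) begins 45 mm behind the grasp point.
Start: joints at [-1.412, 0.181, 1.607, -0, 1.354, -0.206], TCP at [0.205, -0.537, 0.264] pointing down, gripper open.
Joint ranges: [-2.99, 2.99], [-0.89, 2.07], [0.3, 2.58], [-1.14, 4.28], [0, 2.63], [-3.12, 3.12]. Speed limits (rad/s): [2.57, 2.57, 3.01, 3.14, 3.14, 3.14].

### API

Orientations are given as a unit quaternion [w, x, y, z].
In Python, from workcell import r, claw, solver, monitor, cams, job gives the robot as it stands. The module is installed in compiled form; this text tells all that it offers. Calls block until the motion is done:
- r.movep(position, orientation): joint-space move of the TCP to a pose.
- r.servo_line(position, speed=0.15, rot=None, max_force=None): straight line of the TCP; rot=None keeps the orientation; speed is the mean speed in m/s. With max_force (N) it stops when the force on the tool has changed by that much, and returns True; else False.
- r.goto_joints(angles): joint-space move.
- claw.command_gripper(opening, effort=None): opening from 0.0 (shut) to 1.0 (fully open); effort is the grip in N (None keeps the last); returns when the fingers have stopped.
- r.wait(seconds).
- solver.solve_ik(position, orientation): joint angles nearest the present ones, or None.
- monitor.state(): the state.
- cams.read_camera(name): name is "side" or "top" or "wrist"; returns the picture (420x560x3 uint8, red, green, blue); there is no depth.
- cams.camera_info(name): a dict with "fovy" (degrees; the focal length in pixels is half the picture's height over the tangent of half this angle, whatever the lens; pixels are square), "cx", "cy" (the principal point, pixels), "origin" and "rotation" of the camera in the world; the wrist camera has in their place "tool_from_camera" (4x4, takes a point from camera to tool coordinates, whose origin is the TCP and whose axes are the flange's). Camera axes: x right, y down, z forward; pixel columns grow to the right and rows downward; lengths in m; the calibration is good to about 2 mm. A picture is of the moment at which its call begins: read the wrist's pose just before it. camera_info takes no time and is no camera call.
A pose or a line that the arm cannot do raises r.Unreachable and nothing moves.
- job.close_job(): hands the job in; it is judged then, once.
The state is a dict: "time": time; "joint_pos": joint angles; "qvel": joint speeds; "effort": joint torques, N m; "tcp_pos": TCP position; "orientation": TCP orientation; "contact_force": force on the tool from outside, world axes, zero at the start; "torque": the same for the moment, N m; "opening": opening from 0.0 (shut) to 1.0 (fully open); "gripper_force": force on a finger pad.
Only numpy, scipy, OpenCV 4.12 (cv2) and the standard library are available. Lean on these libraries where they do the work, as an engineer would, in place of code of your own. Each camera call takes 0.05 s, during which the arm holds its last target. There are 200 camera calls.

### The job

Lay out the parts for the next assembly around the finished sample wedge. Set the loose wedge flat to the left of the sample (left as seen by someone at the robot, facing the bench), side by side with it, the same way round and leaving a gap of about 25 mm; lay the square plate flat behind the sample (beyond its thick end, away from the robot), in line and squared up with it, also about 25 mm off, and stand the black knob upright in the middle of that plate. Load both metal spacers end to end into the clear tube, the long one at the bottom and the short one on top of it, and leave everything released and at rest.

Things in the scene. Friction and masses are not known exactly. Their poses are not given: they have to be found in the camera images.
- sample: Finished sample: black plastic wedge fixed to the bench, told from the loose one by the small steel pin with a 20 mm brass head standing out of its hole (head top 45 mm above the bench). Wedge 64 mm long (its x), 40 mm wide (its y), 20 mm high at the thin end (-x, towards the robot), sloping up to 34 mm at the thick end (+x). Origin at the centre of its underside; +y is its left side, +x points away from the robot, z up.
- wedge_center (a point): Loose black plastic wedge, same shape as the sample (64 long in x, 40 wide in y, 20 to 34 mm high, thick end at +x, upright end faces), with an open hole in its sloped top; it stands by itself (the row of four touching wedges at the far edge of the bench is fixed stock, to be left). The point is its centre, 15 mm above its underside; axes as for the sample. It starts flat on the bench, turned up to 0.7 rad from the robot's x axis. About 0.1 kg.
- wedge_thick_end (a point): The middle of the top edge of the loose wedge at its thick end: 30 mm from the wedge centre along +x, 33 mm above its underside; same axes.
- plate_center (a point): Loose square black plate, 56 x 56 mm, 14 mm thick, with a small bright screw at each corner; x and y along its sides. The point is its centre, 7 mm above its underside. Starts flat on the bench. About 0.1 kg.
- knob_center (a point): Loose round black knob, 30 mm tall, 28 mm across at the foot and 34 mm across from 13 mm up to its flat top, with a small bright disc in the top. The point is its centre, 15 mm above its underside; z up along its axis. Starts upright on the bench.
- long_spacer_center (a point): Long spacer: aluminium cylinder, 26 mm across, 50 mm tall, with a dark bore shown in its top. The point is its centre, 25 mm above its underside, z along its axis. Starts upright on the bench.
- short_spacer_center (a point): Short spacer: aluminium cylinder, 26 mm across, 34 mm tall, otherwise like the long one. The point is its centre, 17 mm above its underside. Starts upright on the bench.
- magazine_mouth (a point): Centre of the mouth of the clear upright tube (the spacer magazine), 98 mm above the bench; z up along the tube. The tube is fixed, on a 90 mm square wooden base 8 mm high; its bore is 34 mm across with its floor 90 mm below the mouth (on the base), and its last 9 mm flares like a funnel to 51 mm inside and 58 mm outside at the mouth. A spacer let go in the flare falls down the tube.
Mind the look-alikes: they are no part of the job. Leave any brown or pink look-alike of the part that bears plate_center alone.

How it is judged:
At the end, for the whole second after the job is handed in: Wedge gap 12-40 mm, level within 14 mm, parallel within 0.22 rad, same way round; plate gap 11-40 mm, centred within 14 mm, square within 0.22 rad; both flat; knob upright on the plate within 12 mm of its middle; long spacer on the tube floor, short one on it; all released, at rest (y of wedge_center in the frame of sample between 0.052 and 0.08 m and x of wedge_center in the frame of sample between -0.014 and 0.014 m and angle between the x axis of wedge_center and the x axis of sample, either way round below 0.22 rad and x of wedge_thick_end in the frame of sample above 0 m and angle between each of wedge_center, plate_center's own z axis and vertical below 0.1 rad and height (world z) of wedge_center below 0.02 m and x of plate_center in the frame of sample between 0.071 and 0.1 m and y of plate_center in the frame of sample between -0.014 and 0.014 m and (angle between the x axis of plate_center and the x axis of sample, either way round below 0.22 rad or angle between the x axis of plate_center and the y axis of sample, either way round below 0.22 rad) and height (world z) of plate_center below 0.012 m and horizontal distance between knob_center and plate_center below 0.012 m and z of knob_center in the frame of plate_center between 0.018 and 0.026 m and angle between knob_center's own z axis and vertical below 0.15 rad and horizontal distance between each of long_spacer_center, short_spacer_center and magazine_mouth below 0.01 m and z of long_spacer_center in the frame of magazine_mouth between -0.069 and -0.061 m and z of short_spacer_center in the frame of magazine_mouth between -0.027 and -0.018 m and linear speed of each of wedge, plate, knob, long_spacer, short_spacer below 0.02 m/s); the robot touches nothing.
It also fails if it takes over 128 s, if anything falls off the work surface, if the arm or the gripper's body presses on something with over 40 N, if the wrist force passes 120 N, or if a joint passes its speed limit or range.

## Working session

There is one attempt and no reset: what is moved stays moved. The work goes in short steps, each a Python script; the robot and the scene stay as the last script left them, time stands still between calls to the robot, and variables do not carry over. Pictures are saved under pics/ and viewed, at most 14 in all, crops included, and the job is handed in when it is done.

```bash
mkdir -p pics
python3 - <<'E'
from workcell import r, claw, solver, monitor, cams, job
import cv2
for n in ("top","side"):
    im=cams.read_camera(n); cv2.imwrite(f"pics/{n}0.png",im[:,:,::-1]); print(n,cams.camera_info(n))
print(cams.camera_info("wrist")); s=monitor.state(); print(s["time"],s["tcp_pos"],s["orientation"])
E
```

```text
top {'fovy': 54.71483376867284, 'cx': 281.6699855562549, 'cy': 209.94743319174782, 'origin': array([ 0.38203964, -0.040818  ,  1.04401091]), 'rotation': array([ 0.02336202, -0.70416935,  0.70907147, -0.02859016])}
side {'fovy': 47.738256880420906, 'cx': 284.02736574870096, 'cy': 205.90645332764237, 'origin': array([ 0.17538469, -1.03983393,  0.68953776]), 'rotation': array([-0.48926589,  0.86119487, -0.12214199,  0.06358949])}
{'fovy': 58.342629513108655, 'cx': 280.93761878646717, 'cy': 214.02144931527445, 'tool_from_camera': array([[ 1.13753651e-03, -9.60863335e-01, -2.77020501e-01,
         7.15957832e-02],
       [ 9.99999327e-01,  1.15612538e-03,  9.62284453e-05,
         3.01579257e-04],
       [ 2.27808048e-04, -2.77020424e-01,  9.60864003e-01,
        -1.21366569e-01],
       [ 0.00000000e+00,  0.00000000e+00,  0.00000000e+00,
         1.00000000e+00]])}
0.1 [ 0.20509639 -0.53672688  0.26292609] [-7.56356970e-04  9.83410258e-01  1.81393747e-01  2.11641056e-05]
```

View pics/top0.png

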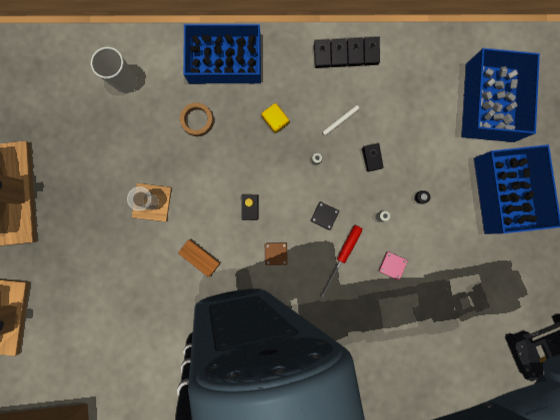

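View pics/side0.png

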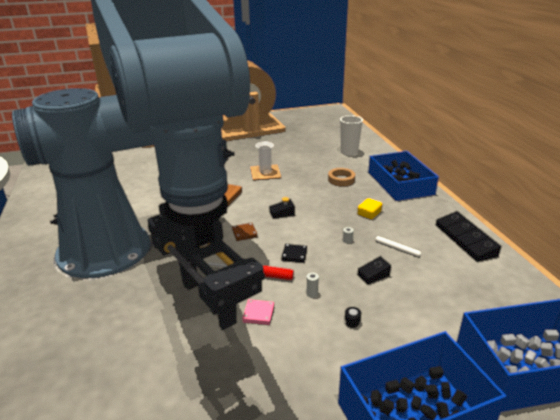

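The top view shows the sample with its brass pin at (250,206), the loose wedge at (373,157) and the plate at (325,215). The knob is at (423,197), the tube mouth at (140,199), and the spacers are at (384,216) and (317,158). In the side view the spacer at (312,285), which is the (384,216) one from above, is the taller. Next I'll look from closer with the wrist camera.

```bash
cat > h.py <<'E'
from workcell import r, claw, solver, monitor, cams, job
import numpy as np, cv2, pickle
from scipy.spatial.transform import Rotation as R
def q(yaw): return [0,np.cos(yaw/2),np.sin(yaw/2),0]
def rot(w): return R.from_quat([w[1],w[2],w[3],w[0]]).as_matrix()
def shoot(name,fn):
    s=monitor.state(); im=cams.read_camera(name); i=cams.camera_info(name)
    if name=="wrist":
        T=np.eye(4);T[:3,:3]=rot(s["orientation"]);T[:3,3]=s["tcp_pos"];T=T@i["tool_from_camera"];o,M=T[:3,3],T[:3,:3]
    else: o,M=i["origin"],rot(i["rotation"])
    f=210/np.tan(np.radians(i["fovy"]/2))
    d=dict(im=im,o=o,M=M,f=f,c=(i["cx"],i["cy"])); pickle.dump(d,open(f"pics/{fn}.pkl","wb"))
    cv2.imwrite(f"pics/{fn}.png",im[:,:,::-1]); return d
def load(fn): return pickle.load(open(f"pics/{fn}.pkl","rb"))
def ray(d,uv,z):
    v=np.atleast_2d(np.asarray(uv,float)); n=np.c_[(v-d["c"])/d["f"],np.ones(len(v))]@d["M"].T
    return (d["o"]+n*((z-d["o"][2])/n[:,2])[:,None])[:,:2]
def cast(fn,uv,z): return ray(load(fn),uv,z)
E
python3 - <<'E'
from h import *
r.movep([0.42,0.05,0.30],q(0)); shoot("wrist","w1")
r.movep([0.42,-0.17,0.30],q(0)); shoot("wrist","w2")
print(monitor.state()["time"])
for n,p,z in [("sample",(250,206),.03),("wedge",(373,157),.03),("plate",(325,215),.014),("knob",(423,197),.03),("s1",(384,216),.05),("s2",(317,158),.034),("mouth",(140,199),.098)]:
    s=load  # top cast
    i=cams.camera_info("top"); d=dict(o=i["origin"],M=rot(i["rotation"]),f=210/np.tan(np.radians(i["fovy"]/2)),c=(i["cx"],i["cy"]))
    print(n,ray(d,p,z).round(3))
E
```

```text
3.325
sample [[0.467 0.031]]
wedge [[ 0.59  -0.281]]
plate [[ 0.444 -0.159]]
knob [[ 0.487 -0.405]]
s1 [[ 0.439 -0.3  ]]
s2 [[ 0.587 -0.139]]
mouth [[0.48  0.283]]
```

View pics/w1.png

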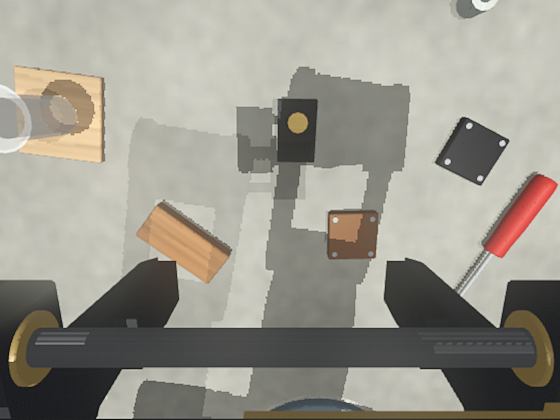

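View pics/w2.png

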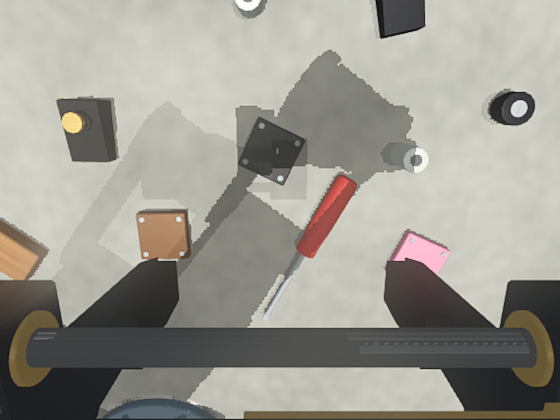

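w1 shows the sample's top face at columns 278–317 and rows 98–162, with its thin end at the bottom. w2 shows the plate's screws around (272,152), the knob disc at (519,109) and the long spacer's top at (417,160). I still need closer looks at the loose wedge, the short spacer and the tube.

Run:
```python
from h import *
r.movep([0.45,0.27,0.32],q(0)); shoot("wrist","w4")
r.movep([0.53,-0.22,0.30],q(0)); shoot("wrist","w3")
a=cv2.imread("pics/w3.png");b=cv2.imread("pics/w4.png")
cv2.imwrite("pics/w34.png",np.vstack([a[:300],b[:300]]))
d=load("w1");g=cv2.cvtColor(d["im"],cv2.COLOR_RGB2GRAY)
m=(g<60).astype(np.uint8);m[260:]=0
for c in cv2.findContours(m,cv2.RETR_EXTERNAL,cv2.CHAIN_APPROX_SIMPLE)[0]:
    if cv2.contourArea(c)>800: print("w1",cv2.boxPoints(cv2.minAreaRect(c)).round(1).tolist())
g=cv2.cvtColor(load("w3")["im"],cv2.COLOR_RGB2GRAY); m=(g<60).astype(np.uint8);m[260:]=0
for c in cv2.findContours(m,cv2.RETR_EXTERNAL,cv2.CHAIN_APPROX_SIMPLE)[0]:
    if cv2.contourArea(c)>600: print("w3",cv2.boxPoints(cv2.minAreaRect(c)).round(1).tolist(),cv2.approxPolyDP(cv2.convexHull(c),4,True)[:,0].tolist())
for n in ("w2","w3"):
  d=load(n); hsv=cv2.cvtColor(d["im"],cv2.COLOR_RGB2HSV)
  m=((hsv[...,2]>215)&(hsv[...,1]<30)).astype(np.uint8);m[260:]=0
  k,l,st,ce=cv2.connectedComponentsWithStats(m)
  print(n,[(st[i,4],ce[i].round(1).tolist()) for i in range(1,k) if st[i,4]>12])
s=cast("w2",[(262,126),(299,143),(281,179),(245,161)],.014); print("plate",s.mean(0),s.tolist())
```

```text
w1 [[275.6000061035156, 160.0], [279.29998779296875, 97.69999694824219], [316.79998779296875, 99.9000015258789], [313.20001220703125, 162.1999969482422]]
w3 [[316.8999938964844, 86.0999984741211], [359.3999938964844, 78.5999984741211], [370.5, 141.39999389648438], [328.0, 148.89999389648438]] [[358, 79], [365, 141], [330, 148], [318, 89]]
w2 [(np.int32(176), [247.2, 4.1]), (np.int32(141), [518.5, 108.1]), (np.int32(215), [421.4, 159.9]), (np.int32(15), [178.4, 218.6]), (np.int32(13), [141.4, 219.4])]
w3 [(np.int32(997), [249.3, 23.7]), (np.int32(34), [537.4, 36.5]), (np.int32(147), [538.7, 80.2]), (np.int32(158), [494.3, 80.5]), (np.int32(15), [515.2, 90.3]), (np.int32(81), [472.4, 95.6]), (np.int32(63), [504.9, 105.0]), (np.int32(392), [200.1, 118.7]), (np.int32(113), [454.4, 214.5]), (np.int32(100), [358.8, 256.5]), (np.int32(25), [512.2, 257.6]), (np.int32(21), [397.1, 258.6])]
plate [ 0.44301732 -0.15951167] [[0.47084641024218954, -0.1493904952733361], [0.45316568003973356, -0.18868442268942265], [0.4141682778621302, -0.16948034613800858], [0.43388891146000186, -0.13049141962801827]]
```

View pics/w34.png

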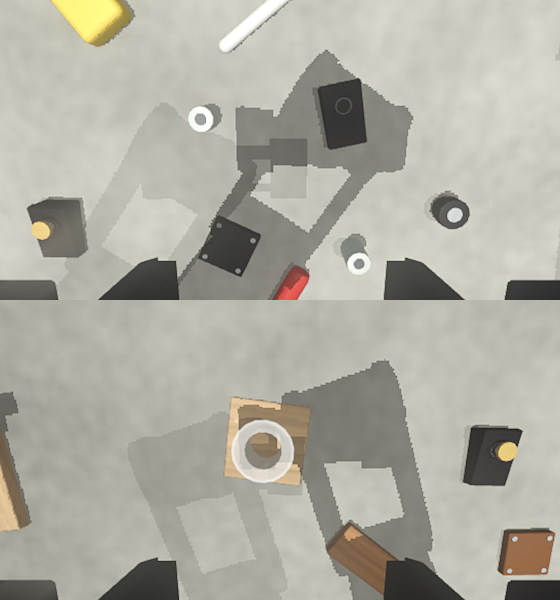

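w34's upper half (w3) shows the loose wedge at about (342,114) with its thick end and hole at the far side, the short spacer at (200,119) and the long one at (358,264). Its lower half (w4) shows the tube mouth circle centred at (263,150).

Run:
```python
from h import *
def wedge(fn,p): # far-left, far-right, near-right, near-left
    f=cast(fn,p[:2],.034);n=cast(fn,p[2:],.020); F,N=f.mean(0),n.mean(0);v=F-N
    print(fn,"c",((F+N)/2).round(4),"yaw",np.arctan2(v[1],v[0]).round(3),"len",np.hypot(*v).round(4),"w",np.linalg.norm(f[0]-f[1]).round(4),np.linalg.norm(n[0]-n[1]).round(4))
    w=f[0]-f[1]+n[0]-n[1]; print(" yaw from widths",np.arctan2(-w[0],w[1]).round(3))
wedge("w1",[(278.5,98),(317,98.5),(314,162),(276.5,161.5)])
wedge("w3",[(318,89),(358,79),(365,141),(330,148)])
for p in ((297.5,123),): print("pin",cast("w1",p,.045))
s=cast("w2",[(262,126),(299,143),(281,179),(245,161)],.014); v=s[0]-s[3]; print("plate",s.mean(0).round(4),"yaw",np.arctan2(v[1],v[0]),np.linalg.norm(v))
print("knob",cast("w2",(518.5,108.1),.03),cast("w3",(454.4,214.5),.03))
print("long",cast("w2",(416.5,160),.05),cast("w3",(358.5,264),.05))
print("short",cast("w3",(200.5,118.7),.034))
print("mouth",cast("w4",(263,150.5),.098)); print("base",cast("w4",[(231,97),(310,107),(302,185),(225,176)],.008).mean(0))
print(monitor.state()["time"])
```

```text
w1 c [0.4665 0.0333] yaw -0.019 len 0.0646 w 0.0379 0.04
 yaw from widths 3.112
w3 c [ 0.5925 -0.2819] yaw 0.242 len 0.0614 w 0.0397 0.0373
 yaw from widths 0.756
pin [[0.47555494 0.03313961]]
plate [ 0.443  -0.1595] yaw -0.4727047432536069 0.04150941792512693
knob [[ 0.48929507 -0.40702911]] [[ 0.48905234 -0.40716596]]
long [[ 0.44011291 -0.30306414]] [[ 0.43952258 -0.30226409]]
short [[ 0.58921075 -0.13866234]]
mouth [[0.48280241 0.28536044]]
base [0.48169828 0.28489948]
6.8583
```

```bash
cat >> h.py <<'E'
S=np.array([.4665,.0333]); SY=-.02
def sp(x,y): c,s=np.cos(SY),np.sin(SY); return S+[c*x-s*y,s*x+c*y]
def pick(p,yaw,z,op,up=.20,effort=25):
    claw.command_gripper(op); r.movep([*p,max(z+.08,.13)],q(yaw)); hit=r.servo_line([*p,z],.15,max_force=15)
    claw.command_gripper(0,effort); s=monitor.state(); r.servo_line([*p,up],.25); s2=monitor.state()
    print("pick hit",hit,"z",s["tcp_pos"][2].round(4),"open",round(s["opening"]*88,1),round(s2["opening"]*88,1),"F",s2["gripper_force"],"t",s2["time"])
def place(p,yaw,z,op,up=.20,hover=.20):
    r.movep([*p,hover],q(yaw)); hit=r.servo_line([*p,z],.12,max_force=12); r.wait(.1); zz=monitor.state()["tcp_pos"][2]
    claw.command_gripper(op); r.wait(.1); r.servo_line([*p,up],.2); print("place hit",hit,"z",zz.round(4),"t",monitor.state()["time"])
E
python3 - <<'E'
from h import *
H=np.pi/2
pick([.5925,-.2819],.242+H,.029,.95)
place(sp(0,.067),SY+H,.0295,.95)
pick([.443,-.1595],-.473,.0275,.84)
place(sp(.087,0),SY,.028,.84)
shoot("top","t1")
r.movep([.45,.06,.30],q(0)); shoot("wrist","w5")
E
```

```text
pick hit False z 0.03 open 63.6 64.1 F 24.630205174908042 t 10.8333
place hit True z 0.0299 t 15.375
pick hit True z 0.0254 open 55.5 55.6 F 24.93284672498703 t 19.0333
place hit False z 0.0287 t 23.1667
```

View pics/w5.png

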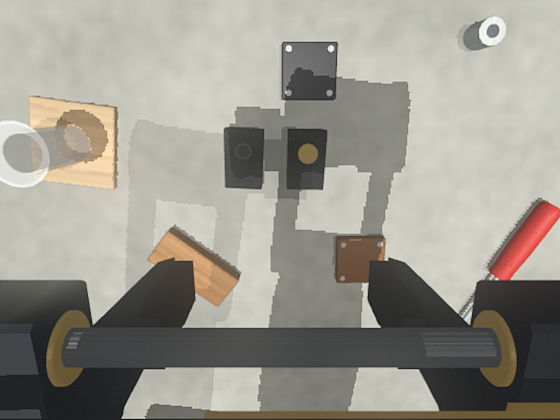

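w5 shows the wedge at (244,158) parallel and level with the sample at (306,158), and the plate at (310,71) squared up behind it. Next come the knob and both spacers.

Run:
```python
from h import *
s=cast("w5",[(289,48),(333,48),(331,94),(288,93)],.014); c=s.mean(0); print("plate",c,"target",sp(.087,0), "yaw",np.arctan2(*(s[0]-s[3])[::-1]))
f=cast("w5",[(225,128),(263,128)],.034).mean(0);n=cast("w5",[(225,188),(262,188)],.02).mean(0);w=(f+n)/2
f=cast("w5",[(288,128),(327,128)],.034).mean(0);n=cast("w5",[(287,188),(324,188)],.02).mean(0);print("wedge",w,"sample",(f+n)/2)
p=(c+sp(.087,0))/2
pick([.4892,-.4071],0.,.033,.65)
place(p,SY,.0485,.62)
pick([.4398,-.3027],0.3,.053,.6,up=.25)
m=[.4823,.2852]
place(m,0.6,.144,.6,hover=.25,up=.25)
pick([.5892,-.1387],0.,.043,.6,up=.25)
place(m,0.6,.134,.6,hover=.25,up=.25)
r.movep([.42,.16,.30],q(0)); shoot("wrist","w6")
```

```text
plate [0.55532372 0.03010836] target [0.5534826  0.03156012] yaw -0.01708591367448156
wedge [0.46786787 0.09857522] sample [0.46793715 0.03305142]
pick hit False z 0.0338 open 33.4 32.9 F 24.99984318841598 t 28.2667
place hit False z 0.0491 t 32.9083
pick hit False z 0.0535 open 25.3 25.3 F 24.871561001054943 t 36.65
place hit False z 0.1451 t 41.2583
pick hit False z 0.0437 open 25.4 25.3 F 24.999821484088898 t 45.375
place hit False z 0.135 t 49.6083
```

View pics/w6.png

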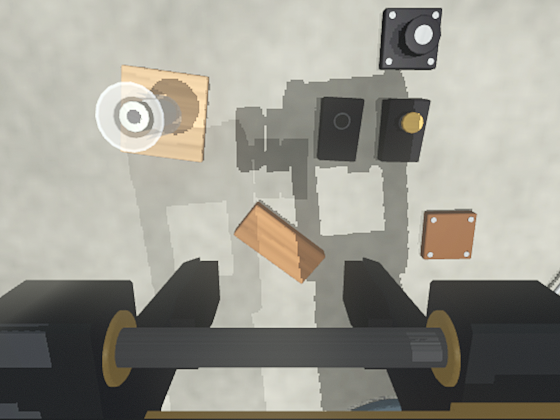

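w6 shows the knob standing on the plate (disc at (424,34)) and the short spacer upright in the tube (bore at (133,116)). One numeric check first, plus the side view, and then I'll hand in.

Run:
```python
from h import *
k=cast("w6",(424,34.5),.044); p=cast("w6",[(391.5,15),(438,14),(432.5,62),(387.5,62)],.014).mean(0); print("knob-plate",k-p)
print("short top at .092",cast("w6",(133.5,116.5),.092), "mouth",cast("w6",(129.5,117),.098))
d=shoot("side","s1"); cv2.imwrite("pics/s1c.png",cv2.resize(d["im"][120:260,220:420,::-1],None,fx=4,fy=4,interpolation=cv2.INTER_CUBIC))
```

```text
knob-plate [[-0.00120391 -0.00075032]]
short top at .092 [[0.48223149 0.28492519]] mouth [[0.48199471 0.28600883]]
```

View pics/s1c.png

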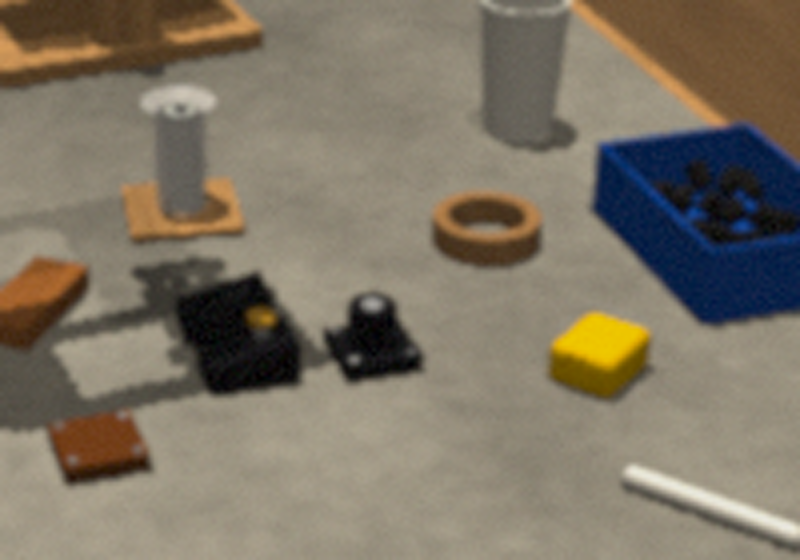

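The side view shows both spacers filling the tube up to the mouth at (180,100), the knob upright on the plate at (372,320), and the wedges side by side. Everything is in place, so I'm handing in.

```bash
python3 -c "
from workcell import job; print(job.close_job())"
```

```text
the job is handed in; nothing more can be done
None
```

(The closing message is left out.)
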